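Push a row of tube offcuts home under the preheater and close the gate

ROBOT

A 6-joint arm with a two-finger parallel gripper is mounted at the origin on the work surface. World frame = base frame: x ahead of the robot, y to its left, z up, the work surface at z = 0. Lengths are in m, angles in rad, forces in N, time in s.
With the tool pointing down it reaches from about 0.325 to 0.775 m from the base axis. Payload 9.3 kg.
Tool frame: the origin (TCP) lies at the very end of the fingers, on their centre line; the grasp point (between the pads) lies 19 mm behind it; z points along the fingers, y is the line along which they close (so a half turn about z gives the same grasp; the last joint's range is limited). The gripper opens to 85 mm and grips with 20 to 120 N. Pads are 22 mm wide; open, the fingers measure 114 mm over their backs; the gripper's body (76 mm by 85 mm) begins 54 mm behind the grasp point. The pads swing forward as they close: fully open they stand 13 mm farther back than shut.
Start: joints at [-1.335, 0.259, 0.021, 1.334, 0, 1.418], TCP at [0.208, -0.509, 0.231] pointing down, gripper open.
Joint ranges: [-3.04, 3.04], [-0.91, 1.82], [-1.04, 1.36], [-1.92, 1.95], [-1.52, 1.45], [-3.14, 3.14]. Speed limits (rad/s): [2.22, 2.22, 2.79, 3.14, 3.14, 3.14].

INTERFACE

Orientations are given as a unit quaternion [w, x, y, z].
In Python, from rig import arm gives the robot as it stands. The module is installed in compiled form; this text tells all that it offers.
- The arm moves only by the tool send_rows, never from a script. Its argument "targets" is a list of rows, each an object with "linear": the shift along the tool's x, y, z scaled (see below), a list of three; "roll": the turn about the tool's z scaled (see below); "claw": the opening, from 0 (shut) to 1 (fully open). A call has 1 to 20 rows; each row is the pose to reach, as a shift and turn from the pose commanded when the call began, along the tool's axes at that moment; what a row does not reach only later rows make up. The controller multiplies each number of a shift by 0.1 m and each number of a turn by 90 degrees. A row lasts 1/8 s, in which the tool goes at most 62.5 mm and 10.7 degrees, less where a joint would pass 70% of its speed; a pose out of reach is approached as far as the arm can. A call with a number of a shift or a turn outside -1 to 1 is refused whole. A call with a gripper value outside its range is refused whole. The fingers move at their own pace and stop on an object; "grip_force" is the grip in N (left out, the last holds). Time passes only in rows, so rows that repeat a pose let the fingers close. It gives the time, the measured TCP pose, the force, the opening and the grip force at its end, in the units of the state.
- arm.sense(): the state, without advancing time (a new reading comes with each control period).
- arm.snapshot(name): name is "scene" or "top" or "wrist"; returns (picture, depth): 480x640x3 uint8, red, green, blue; 480x640 float32, m along the optical axis (not along the pixel's ray), 0 where there is no reading.
- arm.camera_info(name): a dict with "fx", "fy", "cx", "cy" (pixels), "dist" ([k1, k2, p1, p2, k3] as OpenCV has them; the pictures are not rectified), "R" (3x3) and "t" (3): a world point X has camera coordinates R X + t. Camera axes: x right, y down, z forward; pixel columns grow to the right and rows downward; lengths in m; the calibration is good to about 2 mm. A picture is of the moment at which its call begins: read the wrist's pose just before it. camera_info takes no time and is no camera call; for the wrist camera it gives the pose at the moment of the call.
- arm.hand_in(): hands the job in; it is judged then, once.
The state is a dict: "clock": time; "joints": joint angles; "dq": joint speeds; "joint_torque": joint torques, N m; "position": TCP position; "tool_rot": TCP orientation; "force": force on the tool from outside, world axes, zero at the start; "ft_torque": the same for the moment, N m; "gripper_width": finger opening in m; "gripper_force": force on a finger pad.
Only numpy, scipy, OpenCV 4.12 (cv2) and the standard library are available. Lean on these libraries where they do the work, as an engineer would, in place of code of your own. Each camera call takes 0.05 s, during which the arm holds its last target. There are 200 camera calls.

TASK

Push the row of four square-tube offcuts as one straight row along the lane under the preheater hood until the front one is against the end stop, without letting the row split apart, step sideways or tip. Then swing the gate bar fully shut across the lane behind the last offcut. Leave the hammer, the wire brush and the loose pipe piece where they lie.

Things in the scene. Friction and masses are not known exactly. Their poses are not given: they have to be found in the camera images.
- preheater: Fixed bench-top preheater: grey hood on four legs over a straight lane. Origin: on the bench, on the lane's centre line, below the hood's front lower edge. x = push direction, along the lane into the hood; y left of it; z up. Hood: x 0 to 200, y -115 to 115, z 115 to 255 mm, solid; an upright hand cannot follow the row home, one leaning back can. Legs 18 mm square at x 12 and 188, y +-105.
- lane_mouth (a point): Point on the bench in the middle of the lane's entrance, at preheater x -86 mm, y 0. Two steel guide rails, 12 mm high and 6 mm thick, have inner faces at preheater y +-23 from x -50 to 165; in front of them a flared mouth opens from +-23 to about +-37 mm at this point. Axes as the preheater.
- end_stop (a point): Point on the bench in the middle of the front face of the end stop, at preheater x 165 mm, y 0; the stop is a steel block 35 mm high. With the row home the tubes' centres are 20, 60, 100 and 140 mm before it and the last one's rear face 160 mm before it (5 mm inside the hood's edge). Axes as the preheater.
- gate_hinge (a point): The gate's vertical hinge axis, at preheater x -18, y -62 mm, 31 mm above the bench (mid-height of the gate bar), on a post 14 mm thick and 45 mm high. Opposite it, at x -6, y 60, stands the catch post, 10 x 12 mm and 42 mm high, which the shut bar meets.
- gate (a joint): Angle (rad, 0 to 2.3) of the gate, a flat steel bar 8 mm thick, 21 to 41 mm above the bench, reaching 124 mm from its hinge. 0 = shut, square across the lane along preheater +y; grows as the tip swings out away from the hood; at pi/2 it points along preheater -x beside the lane. An upright 10 mm pin, top at 64 mm, stands 112 mm from the hinge. Light friction, 0.04 N m: it stays where left.
- tube1: Plain steel square-tube offcut, 40 x 40 mm, 50 mm tall, 4 mm wall, standing on end on the bench, open at the top; about 0.17 kg (varies); in the row it is the front one, nearest the hood. Origin: centre of its underside; x axis along the row, towards the hood at the start.
- tube2: Plain steel square-tube offcut, 40 x 40 mm, 50 mm tall, 4 mm wall, standing on end on the bench, open at the top; about 0.17 kg (varies); in the row it is the second from the front. Origin: centre of its underside; x axis along the row, towards the hood at the start.
- tube3: Plain steel square-tube offcut, 40 x 40 mm, 50 mm tall, 4 mm wall, standing on end on the bench, open at the top; about 0.17 kg (varies); in the row it is the third from the front. Origin: centre of its underside; x axis along the row, towards the hood at the start.
- tube4: Plain steel square-tube offcut, 40 x 40 mm, 50 mm tall, 4 mm wall, standing on end on the bench, open at the top; about 0.17 kg (varies); in the row it is the rear one, farthest from the hood. Origin: centre of its underside; x axis along the row, towards the hood at the start.
- hammer: Bystander: hammer lying on the bench beyond the lane; leave alone.
- wire_brush: Bystander: brush lying on the bench on the robot's side of the lane; leave alone.
- pipe: Bystander: short dark steel pipe piece, 64 mm across, 45 mm tall, standing on end; leave alone.
There are look-alikes about, which are no part of the job. Leave any brown or red look-alike of the tube4 alone.

How it is judged:
On the way:
1. the whole row is home against the end stop, the gate not yet shut (x of tube1 in the frame of preheater between 0.139 and 0.149 m and x of tube2 in the frame of preheater between 0.099 and 0.109 m and x of tube3 in the frame of preheater between 0.059 and 0.069 m and x of tube4 in the frame of preheater between 0.019 and 0.029 m and y of tube1 in the frame of preheater between -0.006 and 0.006 m and angle between each of tube1, tube2, tube3, tube4's own z axis and vertical below 0.1 rad and y of tube2 in the frame of preheater between -0.006 and 0.006 m and y of tube3 in the frame of preheater between -0.006 and 0.006 m and y of tube4 in the frame of preheater between -0.006 and 0.006 m and value of joint gate above 0.3 rad), for 0.2 s.
At the end, for the whole second after the job is handed in: All four tubes stand upright between the guide rails, closed up against the end stop in their original order (each within 6 mm of its place along the lane and 6 mm of the centre line), at rest, and the gate is shut to within 0.08 rad (x of tube1 in the frame of preheater between 0.139 and 0.149 m and x of tube2 in the frame of preheater between 0.099 and 0.109 m and x of tube3 in the frame of preheater between 0.059 and 0.069 m and x of tube4 in the frame of preheater between 0.019 and 0.029 m and y of tube1 in the frame of preheater between -0.006 and 0.006 m and angle between each of tube1, tube2, tube3, tube4's own z axis and vertical below 0.1 rad and y of tube2 in the frame of preheater between -0.006 and 0.006 m and y of tube3 in the frame of preheater between -0.006 and 0.006 m and y of tube4 in the frame of preheater between -0.006 and 0.006 m and linear speed of each of tube1, tube2, tube3, tube4 below 0.01 m/s and value of joint gate below 0.08 rad and velocity of joint gate between -0.05 and 0.05 rad/s); the robot touches nothing.
It fails at once if the row splits or buckles: neighbours' centres more than 50 mm apart, or one stepped more than 12 mm sideways from its neighbour (horizontal distance between tube1 and tube2 above 0.05 m or y of tube2 in the frame of tube1 above 0.012 m or y of tube2 in the frame of tube1 below -0.012 m or horizontal distance between tube2 and tube3 above 0.05 m or y of tube3 in the frame of tube2 above 0.012 m or y of tube3 in the frame of tube2 below -0.012 m or horizontal distance between tube3 and tube4 above 0.05 m or y of tube4 in the frame of tube3 above 0.012 m or y of tube4 in the frame of tube3 below -0.012 m).
It fails at once if a tube tips by more than about 17 degrees (angle between any of tube1, tube2, tube3, tube4's own z axis and vertical above 0.3 rad).
It fails at once if the hammer, brush or pipe piece is moved more than 15 mm (distance of any of hammer, wire_brush, pipe from where it was at the start of the episode above 0.015 m).
It also fails if it takes over 64 s, if anything falls off the work surface, if the arm or the gripper's body presses on something with over 40 N, if the wrist force passes 120 N, or if a joint passes its speed limit or range.

## Working session

There is one attempt and no reset: what is moved stays moved. The work goes in short steps, Python scripts to look and compute and a tool call to move; the robot and the scene stay as the last step left them, time stands still between calls to the robot, and variables do not carry over. Pictures are saved under pics/ and viewed, at most 10 in all, crops included, and the job is handed in when it is done.

Besides the shell and the picture viewer there is one more tool, called after ">>>" in YAML: its name, and indented under it one key for each argument. send_rows: Moves the arm, as the interface text tells. Shifts and turns lie within -1 to 1; 1 stands for 0.1 m of shift or 90 degrees of turn. Its arguments: {"type":"object","properties":{"targets":{"type":"array","items":{"type":"object","properties":{"linear":{"type":"array","items":{"type":"number"}},"roll":{"type":"number"},"claw":{"type":"number"}}}},"grip_force":{"type":"number"}},"required":["targets"]}

```bash
mkdir -p pics; python3 - <<'E'
from rig import arm
import cv2,numpy as np
s=arm.sense(); print(s['clock'],s['position'],s['tool_rot'],s['gripper_width'])
for n in ("scene","top"):
    p,d=arm.snapshot(n); np.savez(f'{n}.npz',p=p,d=d); cv2.imwrite(f'pics/{n}1.png',p[:,:,::-1])
    c=arm.camera_info(n); print(n,{k:np.round(v,4).tolist() for k,v in c.items()})
E
```

```text
0.0 [ 0.20841923 -0.50866791  0.23063013] [-7.00184773e-04  9.81167207e-01  1.93159053e-01 -3.19374591e-05] 0.08554453819264225
scene {'fx': 575.1636, 'fy': 575.1636, 'cx': 317.0135, 'cy': 238.2279, 'dist': [-0.115, 0.0, 0.0, 0.0, 0.0], 'R': [[-0.0939, 0.9956, 0.0042], [0.9263, 0.0889, -0.3662], [-0.3649, -0.0305, -0.9305]], 't': [0.055, -0.493, 1.367]}
top {'fx': 538.6104, 'fy': 538.6104, 'cx': 329.8745, 'cy': 229.928, 'dist': [-0.1481, 0.0, 0.0, 0.0, 0.0], 'R': [[-0.0068, -0.9999, 0.0091], [-0.9932, 0.0057, -0.1161], [0.116, -0.0098, -0.9932]], 't': [-0.0311, 0.5429, 0.9889]}
```

View pics/scene1.png

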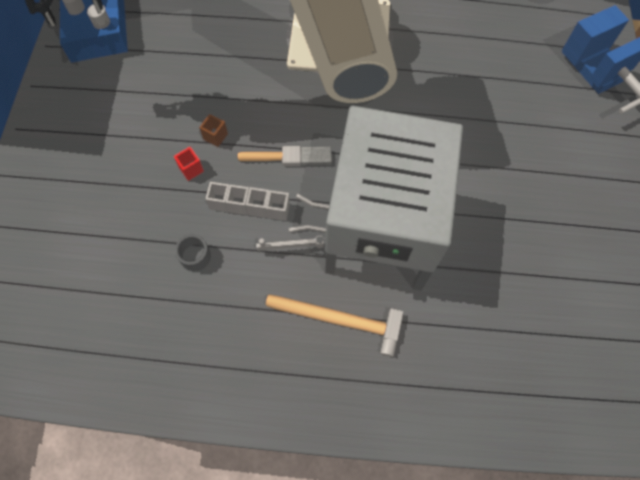

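View pics/top1.png

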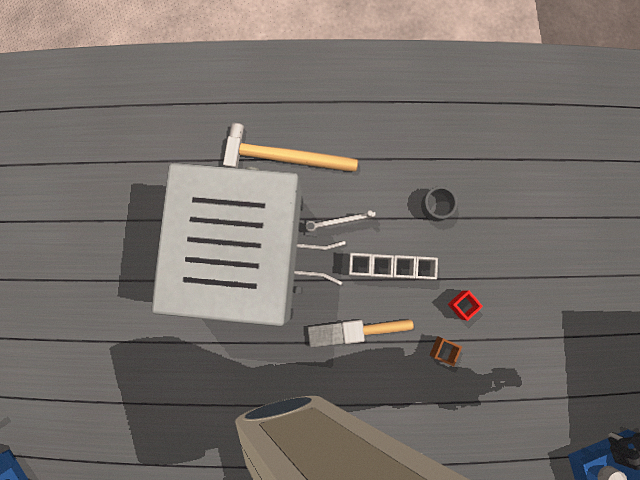

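The scene camera and the top camera both show the same layout. In the top view, the row is at u 350–438, v 265. The hood is at u 155–300, v 165–325, the gate bar runs from (312,226) to (372,213), the pipe is at (440,204), and the brush and hammer lie on either side of the lane. The lane runs towards image left, about world +y. I'll measure these from depth.

```bash
cat > h.py <<'E'
import numpy as np,cv2
from rig import arm
def cloud(d,c):
    v,u=np.mgrid[:480,:640]; K=np.array([[c['fx'],0,c['cx']],[0,c['fy'],c['cy']],[0,0,1]])
    n=cv2.undistortPoints(np.stack([u,v],-1).reshape(-1,1,2).astype(np.float32),K,np.array(c['dist'])).reshape(480,640,2)
    P=np.dstack([n*d[...,None],d])
    W=(P-np.array(c['t']))@np.array(c['R']); W[d==0]=np.nan
    return W
def rect(Q):
    (c,s,a)=cv2.minAreaRect((Q[:,:2]*1000).astype(np.float32)); return np.round(c,1),np.round(s,1),round(a,2)
E
python3 - <<'E'
from h import *
for n in("top","scene"):
    f=np.load(n+'.npz');W=cloud(f['d'],arm.camera_info(n));p=f['p']
    b=W[(np.abs(W[...,0]-.6)<.3)&(np.abs(W[...,1]+.1)<.3)]
    print(n,'bench z',np.nanmedian(b[:,2][b[:,2]<.02]))
    z=W[...,2]
    def comps(m,lo=15):
        k,l,st,ce=cv2.connectedComponentsWithStats(m.astype(np.uint8))
        for i in range(1,k):
            if st[i,4]>lo:
                Q=W[l==i]; print('  px',ce[i].round(),'n',st[i,4],'rect',*rect(Q),'z',np.round(np.percentile(Q[:,2],[10,50,90]),3))
    R=(W[...,0]>.3)&(W[...,0]<.85)&(W[...,1]>-.5)&(W[...,1]<.35)
    print(' hood');comps(R&(z>.245)&(z<.265),500)
    print(' z 44-56');comps(R&(z>.043)&(z<.058))
    print(' z 25-43');comps(R&(z>.028)&(z<.043))
    print(' z 58-70');comps(R&(z>.056)&(z<.07),3)
    print(' z 8-17');comps(R&(z>.007)&(z<.018))
E
```

```text
top bench z -0.0008851758688046426
 hood
  px [225. 244.] n 20078 rect [499.4 124.9] [201.4 230.9] 84.4 z [0.252 0.254 0.256]
 z 44-56
  px [438. 191.] n 77 rect [ 613.6 -241.6] [20.8 55.7] 7.78 z [0.043 0.045 0.047]
  px [429. 209.] n 37 rect [ 580.8 -221.7] [32.3  8. ] 24.02 z [0.043 0.045 0.047]
  px [446. 214.] n 48 rect [ 569.7 -255.6] [12.1 39. ] 20.64 z [0.044 0.045 0.047]
  px [310. 225.] n 43 rect [550.8   3.8] [15.2 13.1] 0.35 z [0.044 0.045 0.047]
  px [394. 265.] n 763 rect [ 473.6 -152.1] [165.2  40.8] 86.49 z [0.046 0.049 0.051]
  px [468. 305.] n 214 rect [ 398.4 -289.6] [40.1 41.3] 41.88 z [0.045 0.049 0.051]
  px [447. 349.] n 154 rect [ 312.8 -250.4] [41.  40.7] 66.91 z [0.046 0.049 0.052]
 z 25-43
  px [449. 197.] n 94 rect [ 601.5 -261.7] [51.5 26.6] 25.66 z [0.03  0.039 0.043]
  px [428. 208.] n 73 rect [ 583.8 -222.3] [47.5 13.6] 21.37 z [0.03  0.04  0.043]
  px [373. 214.] n 16 rect [ 571.4 -115.9] [ 5.2 12.5] 55.87 z [0.035 0.039 0.041]
  px [339. 220.] n 266 rect [560.9 -53. ] [ 10.6 108.6] 12.1 z [0.034 0.039 0.042]
  px [410. 265.] n 31 rect [ 475.7 -185.9]
[... 5025 characters left out ...]
.4 -256.2] [15.5 46.8] 24.04 z [0.008 0.014 0.017]
  px [198. 266.] n 58 rect [ 616.  -237.7] [22.8 61. ] 25.84 z [0.008 0.012 0.016]
  px [416. 287.] n 18 rect [622.1 199. ] [20.   8.2] 63.72 z [0.009 0.013 0.017]
  px [282. 310.] n 43 rect [691.3 -57.8] [60.5  3.8] 79.45 z [0.012 0.015 0.017]
  px [311. 317.] n 38 rect [699.2  -2.3] [43.8  5.6] 80.98 z [0.012 0.016 0.017]
  px [329. 322.] n 17 rect [706.5  34.1] [22.9  4.1] 82.69 z [0.012 0.016 0.017]
  px [354. 327.] n 45 rect [711.2  81.7] [56.2  3.6] 82.69 z [0.012 0.016 0.018]
  px [377. 332.] n 21 rect [717.8 126.3] [25.4  3.8] 80.92 z [0.012 0.015 0.017]
  px [385. 353.] n 26 rect [757.6 145.4] [27.9 10.5] 58.97 z [0.01  0.014 0.018]
```

>>> send_rows:
  targets:
    - {"linear": [0.5, -0.15, 0], "roll": 0, "claw": 1}
    - {"linear": [1, -0.29, 0], "roll": 0, "claw": 1}
    - {"linear": [1, -0.29, 0], "roll": 0, "claw": 1}

```text
clock: 0.48
position: [0.292, -0.4421, 0.2312]
tool_rot: [-0.0, 0.981, 0.195, 0.0]
force: [0.3, -0.8, 0.3]
gripper_width: 0.0855
gripper_force: 0.0
```

>>> send_rows:
  targets:
    - {"linear": [0.5, -0.15, 0], "roll": 0, "claw": 1}
    - {"linear": [1, -0.29, 0], "roll": 0, "claw": 1}
    - {"linear": [1, -0.29, 0], "roll": 0, "claw": 1}

```text
clock: 0.85
position: [0.3732, -0.378, 0.2311]
tool_rot: [-0.0, 0.981, 0.195, 0.0]
force: [-0.0, -0.1, -0.1]
gripper_width: 0.0851
gripper_force: 0.0
```

>>> send_rows:
  targets:
    - {"linear": [0.5, -0.15, 0], "roll": 0.1, "claw": 1}
    - {"linear": [1, -0.29, 0], "roll": 0.2, "claw": 1}
    - {"linear": [1, -0.29, 0], "roll": 0.309, "claw": 1}
    - {"linear": [1, -0.29, 0], "roll": 0.309, "claw": 1}
    - {"linear": [1, -0.29, 0], "roll": 0.309, "claw": 1}

```text
clock: 1.48
position: [0.4524, -0.3156, 0.2311]
tool_rot: [-0.0, 0.999, -0.047, -0.0]
force: [-0.6, 0.1, 0.0]
gripper_width: 0.0854
gripper_force: 0.0
```

>>> send_rows:
  targets:
    - {"linear": [0.076, 0, 0.5], "roll": 0, "claw": 1}
    - {"linear": [0.076, 0, 1], "roll": 0, "claw": 1}
    - {"linear": [0.076, 0, 1], "roll": 0, "claw": 1}

```text
clock: 1.85
position: [0.4585, -0.3147, 0.1285]
tool_rot: [-0.002, 0.999, -0.048, -0.003]
force: [-0.1, 0.9, 0.9]
gripper_width: 0.0849
gripper_force: 0.0
```

>>> send_rows:
  targets:
    - {"linear": [0, 0, 0.5], "roll": 0, "claw": 1}
    - {"linear": [0, 0, 0.9], "roll": 0, "claw": 1}
    - {"linear": [0, 0, 0.9], "roll": 0, "claw": 1}

```text
clock: 2.22
position: [0.46, -0.3156, 0.0412]
tool_rot: [-0.001, 0.999, -0.048, -0.001]
force: [0.9, -0.6, 0.6]
gripper_width: 0.0853
gripper_force: 0.0
```

```bash
python3 - <<'E'
from h import *
s=arm.sense(); t=np.array(s['position']); print(s['clock'],t.round(4))
o=np.array([.4911,.0251]);e=np.array([.0967,.9953]);n=np.array([-.9953,.0967])
im=[]
for k in("scene","wrist"):
    p,d=arm.snapshot(k); c=arm.camera_info(k); W=cloud(d,c); im.append(p)
    if k=="wrist": print('cam centre rel tcp', (-np.array(c['R']).T@np.array(c['t'])-t).round(3)); 
    r=W-t; a=r[...,:2]@e; b=r[...,:2]@n
    for z0 in np.arange(.01,.4,.02):
        m=(np.abs(W[...,2]-z0)<.01)&(np.hypot(a,b)<.13)&(W[...,2]>.006)
        if m.sum()>5: print(k,round(z0,2),m.sum(),'a',np.percentile(a[m],[1,99]).round(3),'b',np.percentile(b[m],[1,99]).round(3))
cv2.imwrite('pics/s2.png',np.hstack([cv2.resize(im[0][0:400,60:460],(400,400)),cv2.resize(im[1],(400,300),interpolation=3).__class__(im[1][:1,:1].shape) if 0 else cv2.copyMakeBorder(cv2.resize(im[1],(400,300)),0,100,0,0,0)])[:,:,::-1])
E
```

```text
2.225 [ 0.46   -0.3156  0.0412]
scene 0.01 182 a [-0.05   0.128] b [-0.115  0.101]
scene 0.03 323 a [0.002 0.128] b [-0.115  0.086]
scene 0.05 461 a [-0.003  0.128] b [-0.115  0.085]
scene 0.07 82 a [-0.057  0.056] b [-0.012  0.004]
scene 0.09 51 a [-0.063  0.063] b [-0.014 -0.003]
scene 0.11 289 a [-0.073  0.073] b [-0.018  0.01 ]
scene 0.13 235 a [-0.07   0.071] b [-0.019  0.011]
scene 0.15 390 a [-0.067  0.068] b [-0.02   0.011]
scene 0.17 144 a [-0.062  0.066] b [-0.04  0.01]
scene 0.19 239 a [-0.022  0.037] b [-0.04   0.014]
scene 0.21 403 a [-0.027  0.037] b [-0.039  0.022]
scene 0.23 156 a [-0.017  0.035] b [-0.038  0.009]
scene 0.25 246 a [-0.023  0.037] b [-0.039  0.018]
scene 0.27 348 a [-0.018  0.038] b [-0.039  0.019]
scene 0.29 368 a [-0.002  0.038] b [-0.04   0.006]
scene 0.31 86 a [-0.039  0.053] b [-0.056  0.002]
scene 0.33 394 a [-0.046  0.058] b [-0.06   0.004]
scene 0.35 660 a [-0.05   0.058] b [-0.06   0.004]
scene 0.37 505 a [-0.054  0.055] b [-0.058  0.007]
scene 0.39 275 a [-0.049  0.055] b [-0.057  0.008]
cam centre rel tcp [ 0.07  -0.008  0.147]
wrist 0.01 4557 a [-0.007  0.125] b [-0.118  0.079]
wrist 0.03 9249 a [-0.007  0.125] b [-0.118  0.062]
wrist 0.05 12561 a [0.001 0.127] b [-0.115  0.055]
wrist 0.07 3259 a [-0.057  0.054] b [-0.013  0.01 ]
wrist 0.09 3948 a [-0.056  0.055] b [-0.013  0.009]
wrist 0.11 20316 a [-0.073  0.071] b [-0.018  0.01 ]
wrist 0.13 34255 a [-0.069  0.067] b [-0.02   0.008]
wrist 0.15 7696 a [-0.028  0.026] b [-0.022 -0.012]
```

View pics/s2.png

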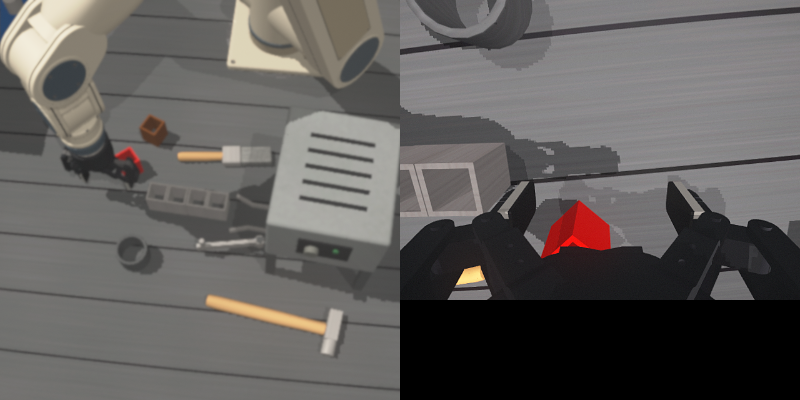

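```bash
cat >> h.py <<'E'
o=np.array([.4911,.0251]);e=np.array([.0967,.9953]);n=np.array([-.9953,.0967])
def profile():
    s=arm.sense(); t=np.array(s['position']); print(s['clock'],t.round(4),s['gripper_width'])
    o_={}
    for k in("wrist","scene"):
        p,d=arm.snapshot(k); W=cloud(d,arm.camera_info(k)); r=W-t; a=r[...,:2]@e; b=r[...,:2]@n
        l=[]
        for z0 in np.arange(0.0,.2,.005):
            m=(np.abs(r[...,2]-z0)<.0025)&(np.abs(a)<.085)&(b>-.045)&(b<.02)&((a<.055)|(r[...,2]>0.012) )&(W[...,2]>.056)
            l.append((round(z0*1000),m.sum(),*(np.percentile(a[m]*1000,[.5,99.5]).round(0) if m.sum()>8 else ())))
        print(k,*[f"{x[0]}:{x[2]:.0f}/{x[3]:.0f}" for x in l if len(x)>2])
E
python3 -c "
from h import *
profile()"
```

```text
2.325 [ 0.4615 -0.3167  0.0437] 0.0852423528912471
wrist 15:-43/43 20:-54/54 25:-56/55 30:-56/56 35:-56/56 40:-56/56 45:-56/56 50:-49/49 55:-62/62 60:-71/71 65:-73/74 70:-73/73 75:-73/73 80:-71/72 85:-67/68 90:-63/64 95:-60/60 100:-26/26 105:-22/22
scene 20:-54/48 25:-46/55 30:-55/55 35:-56/55 40:-55/54 45:-48/57 50:-48/55 55:-66/55 60:-69/72 65:-73/73 70:-71/73 75:-72/72 80:-67/71 85:-71/71 90:-68/71 95:-69/70 100:-68/69 105:-67/69 110:-66/68 115:-67/69 120:-66/68 130:-15/37 135:-23/38 140:-17/38 145:-23/38 150:-17/37 155:-22/38 160:-24/38 165:-20/38 170:-26/37 175:-28/37 180:5/33 185:-3/35 190:-18/35 195:-14/35
```

>>> send_rows:
  targets:
    - {"linear": [0, 0, 0], "roll": 0, "claw": 0.5}
    - {"linear": [0, 0, 0], "roll": 0, "claw": 0.5}
    - {"linear": [0, 0, 0], "roll": 0, "claw": 0.5}
    - {"linear": [0, 0, 0], "roll": 0, "claw": 0.5}

```text
clock: 2.92
position: [0.4607, -0.3154, 0.0413]
tool_rot: [-0.0, 0.999, -0.048, -0.0]
force: [-0.0, -0.1, 0.2]
gripper_width: 0.0427
gripper_force: 0.0
```

```bash
python3 -c "
from h import *
profile()"
```

```text
2.925 [ 0.4607 -0.3154  0.0413] 0.04265027951065631
wrist 15:-34/34 20:-35/35 25:-35/35 30:-35/35 35:-34/34 40:-28/28 45:-44/43 50:-52/52 55:-54/54 60:-55/55 65:-57/57 70:-58/58 75:-59/59 80:-61/61 85:-63/62 90:-62/63 95:-59/59 100:-55/56 105:-19/19
scene 15:-33/30 20:-35/33 25:-34/35 30:-33/36 35:-29/35 40:-26/35 45:-41/36 50:-51/49 55:-52/52 60:-56/54 65:-56/55 70:-57/56 75:-60/58 80:-61/60 85:-63/56 90:-64/63 95:-61/65 100:-66/66 105:-65/65 110:-59/64 115:28/42 120:30/39 125:35/38 130:-15/37 135:-23/38 140:-20/38 145:-23/38 150:-15/37 155:-25/37 160:-20/37 165:-23/37 170:-29/37 175:-28/37 185:-10/34 190:-15/35 195:-14/35
```

>>> send_rows:
  targets:
    - {"linear": [0, 0, 0], "roll": 0, "claw": 0}
    - {"linear": [0, 0, 0], "roll": 0, "claw": 0}
    - {"linear": [0, 0, 0], "roll": 0, "claw": 0}
    - {"linear": [0, 0, 0], "roll": 0, "claw": 0}

```text
clock: 3.52
position: [0.4607, -0.3154, 0.0413]
tool_rot: [-0.0, 0.999, -0.048, 0.0]
force: [0.1, 1.1, 0.9]
gripper_width: 0.0002
gripper_force: 0.0
```

```bash
python3 -c "
from h import *
profile()"
```

```text
3.525 [ 0.4607 -0.3154  0.0413] 0.0001555947598237672
wrist 15:-14/13 20:-14/13 25:-14/13 30:-14/13 35:-13/6 40:-16/12 45:-29/29 50:-33/33 55:-37/37 60:-40/39 65:-45/45 70:-48/48 75:-52/52 80:-56/56 85:-60/60 90:-61/61 95:-59/59 100:-19/19 105:-19/19
scene 20:-14/13 25:-14/13 30:-5/13 40:-11/12 45:-33/28 50:-36/34 55:-32/35 60:-42/39 65:-43/45 70:-49/49 75:-55/52 80:-57/54 85:-62/59 90:-62/61 95:-60/60 100:-55/58 105:10/48 110:15/42 115:26/42 120:32/38 125:32/37 130:-6/37 135:-23/37 140:-21/37 145:-23/38 150:-15/37 155:-24/37 160:-17/37 165:-22/37 170:-28/37 175:-28/37 180:-0/31 185:-20/34 190:-16/35 195:-14/36
```

>>> send_rows:
  targets:
    - {"linear": [0, 0, 0], "roll": 0, "claw": 0.5}
    - {"linear": [0, 0, 0], "roll": 0, "claw": 0.5}
    - {"linear": [0, 0, 0], "roll": 0, "claw": 0.5}
    - {"linear": [0, 0, 0], "roll": 0, "claw": 0.5}

```text
clock: 4.12
position: [0.4607, -0.3155, 0.0413]
tool_rot: [0.0, 0.999, -0.048, -0.0]
force: [0.5, -0.2, -0.0]
gripper_width: 0.0425
gripper_force: 0.0
```

```bash
cat > prof2.py <<'E'
from h import *
s=arm.sense(); t=np.array(s['position']); print(s['clock'],t.round(4),s['gripper_width'])
for k in("wrist","scene"):
    p,d=arm.snapshot(k); W=cloud(d,arm.camera_info(k)); r=W-t; a=r[...,:2]@e; b=r[...,:2]@n
    if k=="wrist": cv2.imwrite('pics/w3.png',p[:,:,::-1]); np.savez('w3.npz',d=d)
    m0=(np.abs(a)<.08)&(b>-.04)&(b<.015)&(W[...,2]>.008)&((np.abs(a)<.05)|(r[...,2]>.03))
    print(k,'min rel z of dark fingers', np.sort(r[...,2][m0&(np.abs(b)<.012)])[:400:50].round(4))
    l=[]
    for z0 in np.arange(0.0,.135,.003):
        m=m0&(np.abs(r[...,2]-z0)<.0015)
        if m.sum()>8: l.append(f"{z0*1000:.0f}:{np.percentile(a[m]*1000,.5):.0f}/{np.percentile(a[m]*1000,99.5):.0f}")
    print(*l)
E
python3 prof2.py
```

```text
4.125 [ 0.4607 -0.3155  0.0413] 0.04247111410902231
wrist min rel z of dark fingers [0.0021 0.0053 0.0067 0.0077 0.0083 0.0094 0.01   0.0107]
3:-22/21 6:-28/27 9:-33/32 12:-33/34 15:-34/34 18:-35/35 21:-35/35 24:-35/35 27:-34/35 30:-35/35 33:-35/35 36:-28/28 39:-28/28 42:-33/33 45:-42/42 48:-49/50 51:-52/52 54:-54/53 57:-54/54 60:-55/55 63:-56/56 66:-57/57 69:-58/58 72:-59/59 75:-59/59 78:-60/60 81:-61/61 84:-62/62 87:-63/63 90:-63/63 93:-60/61 96:-57/58 99:-55/56 102:-20/20 105:-19/19
scene min rel z of dark fingers [0.0024 0.0164 0.027  0.0398 0.0522 0.0562 0.0664 0.075 ]
3:-24/28 9:-28/32 12:-33/31 15:-33/34 18:-36/32 21:-23/32 24:-26/35 27:-35/36 30:-24/35 33:-24/34 36:-30/36 39:-27/34 45:-40/35 48:-48/50 51:-51/51 54:-51/45 57:-50/52 60:-55/54 63:-57/50 66:-53/55 69:-53/56 72:-56/49 75:-61/54 78:-62/60 81:-59/60 84:-65/60 87:-62/62 90:-63/63 93:-63/56 96:-65/65 99:-67/65 102:-66/66 105:-64/65 108:-62/61 111:25/48 114:28/42 117:28/40 120:30/39 129:-1/38 132:-17/38
```

View pics/w3.png

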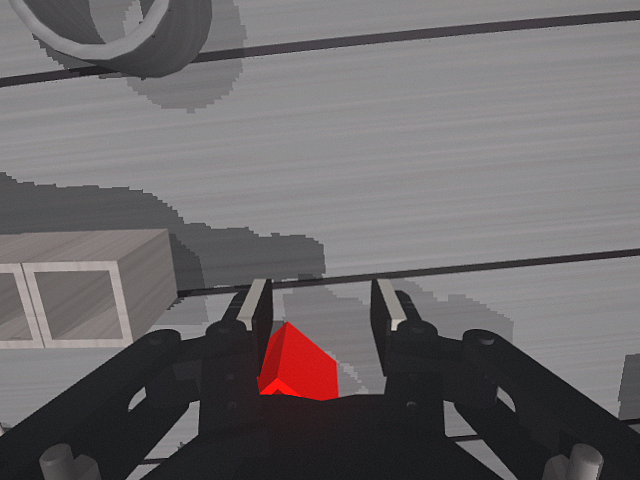

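>>> send_rows:
  targets:
    - {"linear": [0, 0, 0], "roll": 0, "claw": 1}
    - {"linear": [0, 0, 0.1], "roll": 0, "claw": 1}
    - {"linear": [0, 0, 0.2], "roll": 0, "claw": 1}
    - {"linear": [0, 0, 0.3], "roll": 0, "claw": 1}
    - {"linear": [0, 0, 0.38], "roll": 0, "claw": 1}
    - {"linear": [0, 0, 0.38], "roll": 0, "claw": 1}

```text
clock: 4.97
position: [0.4604, -0.3151, 0.0024]
tool_rot: [-0.0, 0.999, -0.048, -0.001]
force: [-0.6, -0.2, -0.2]
gripper_width: 0.0856
gripper_force: 0.0
```

>>> send_rows:
  targets:
    - {"linear": [0, -0.1, 0], "roll": 0, "claw": 1}
    - {"linear": [0, -0.18, 0], "roll": 0, "claw": 1}
    - {"linear": [0, -0.24, 0], "roll": 0, "claw": 1}
    - {"linear": [0, -0.3, 0], "roll": 0, "claw": 1}
    - {"linear": [0, -0.36, 0], "roll": 0, "claw": 1}
    - {"linear": [0, -0.44, 0], "roll": 0, "claw": 1}
    - {"linear": [0, -0.52, 0], "roll": 0, "claw": 1}
    - {"linear": [0, -0.6, 0], "roll": 0, "claw": 1}
    - {"linear": [0, -0.6, 0], "roll": 0, "claw": 1}

```text
clock: 6.1
position: [0.4664, -0.2546, 0.0032]
tool_rot: [-0.001, 0.999, -0.048, -0.0]
force: [0.3, -0.3, 0.8]
gripper_width: 0.0853
gripper_force: 0.0
```

```bash
cat > look.py <<'E'
from h import *
import sys
s=arm.sense(); t=np.array(s['position']); r=t[:2]-o; print(s['clock'],'tcp pre',(r@e*1000).round(1),(r@n*1000).round(1),t[2].round(4),'F',np.round(s['force'],1))
ims=[]
for k in("top","scene","wrist"):
    p,d=arm.snapshot(k); W=cloud(d,arm.camera_info(k)); ims.append(p)
    a=(W[...,:2]-o)@e*1000; b=(W[...,:2]-o)@n*1000
    m=(W[...,2]>.044)&(W[...,2]<.054)&(np.abs(b)<28)&(a<0 if k!="wrist" else a<200)&(a>(t[:2]-o)@e*1000+53)&(p.astype(int).sum(2)>150)
    m=cv2.morphologyEx(m.astype(np.uint8),cv2.MORPH_OPEN,np.ones((2,2)))>0
    if m.sum()>20:
        Q=np.stack([a[m],b[m]],1).astype(np.float32); print(k,m.sum(),'a',np.percentile(Q[:,0],[1,99]).round(1),'b',np.percentile(Q[:,1],[1,99]).round(1),cv2.minAreaRect(Q))
if len(sys.argv)>1:
    cv2.imwrite('pics/'+sys.argv[1]+'.png',np.hstack([cv2.resize(ims[1][100:300,150:350],(400,400)),cv2.copyMakeBorder(cv2.resize(ims[2],(400,300)),0,100,0,0,0)])[:,:,::-1])
E
python3 look.py l4
```

```text
6.1 tcp pre -280.7 -2.4 0.0032 F [ 0.3 -0.3  0.8]
top 660 a [nan nan] b [nan nan] ((-149.1287078857422, 0.06828880310058594), (168.09054565429688, 37.88204574584961), 2.5301685333251953)
scene 645 a [nan nan] b [nan nan] ((-143.53945922851562, 4.33506965637207), (160.58656311035156, 46.51530075073242), 4.6343913078308105)
wrist 6017 a [nan nan] b [nan nan] ((-190.38638305664062, 0.5067405700683594), (84.65095520019531, 16.626211166381836), 25.115690231323242)
```

View pics/l4.png

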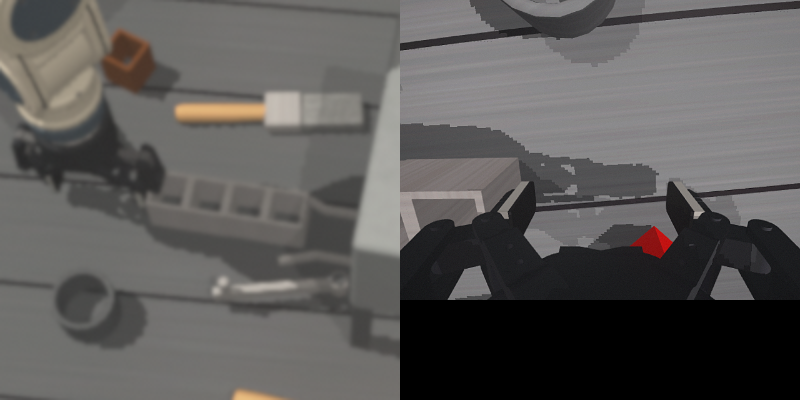

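The row is straight and closed up, with the front finger's back on tube4 and its nose in the mouth. I'll keep pushing.

>>> send_rows:
  targets:
    - {"linear": [0, -0.05, 0], "roll": 0, "claw": 1}
    - {"linear": [0, -0.12, 0], "roll": 0, "claw": 1}
    - {"linear": [0, -0.2, 0], "roll": 0, "claw": 1}
    - {"linear": [-0.01, -0.28, 0], "roll": 0, "claw": 1}
    - {"linear": [-0.01, -0.36, 0], "roll": 0, "claw": 1}
    - {"linear": [-0.01, -0.44, 0], "roll": 0, "claw": 1}
    - {"linear": [-0.01, -0.52, 0], "roll": 0, "claw": 1}
    - {"linear": [-0.01, -0.6, 0], "roll": 0, "claw": 1}
    - {"linear": [-0.01, -0.68, 0], "roll": 0, "claw": 1}
    - {"linear": [-0.01, -0.75, 0], "roll": 0, "claw": 1}
    - {"linear": [-0.01, -0.8, 0], "roll": 0, "claw": 1}
    - {"linear": [-0.01, -0.8, 0], "roll": 0, "claw": 1}

```text
clock: 7.75
position: [0.4731, -0.1752, 0.0032]
tool_rot: [-0.001, 0.999, -0.048, -0.0]
force: [-0.4, -0.2, 0.1]
gripper_width: 0.0853
gripper_force: 0.0
```

```bash
python3 look.py l5
```

```text
7.75 tcp pre -201.1 -1.5 0.0032 F [-0.4 -0.2  0.1]
top 577 a [nan nan] b [nan nan] ((-75.20930480957031, 0.7838726043701172), (147.90899658203125, 39.18024444580078), 1.0024350881576538)
scene 520 a [-140.8  -13.5] b [-23.1  17.9] ((-56.230506896972656, -10.368476867675781), (85.49515533447266, 161.1934356689453), 68.20731353759766)
wrist 6129 a [nan nan] b [nan nan] ((-109.55579376220703, -1.021240234375), (83.00419616699219, 16.025793075561523), 26.412025451660156)
```

View pics/l5.png

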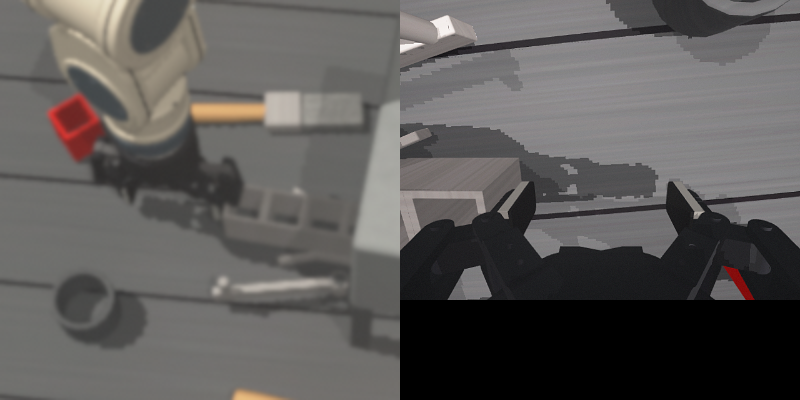

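>>> send_rows:
  targets:
    - {"linear": [0, -0.05, 0], "roll": 0, "claw": 1}
    - {"linear": [0, -0.12, 0], "roll": 0, "claw": 1}
    - {"linear": [0, -0.2, 0], "roll": 0, "claw": 1}
    - {"linear": [-0.01, -0.28, 0], "roll": 0, "claw": 1}
    - {"linear": [-0.01, -0.36, 0], "roll": 0, "claw": 1}
    - {"linear": [-0.01, -0.44, 0], "roll": 0, "claw": 1}
    - {"linear": [-0.01, -0.52, 0], "roll": 0, "claw": 1}
    - {"linear": [-0.01, -0.6, 0], "roll": 0, "claw": 1}
    - {"linear": [-0.01, -0.66, 0], "roll": 0, "claw": 1}
    - {"linear": [-0.01, -0.7, 0], "roll": 0, "claw": 1}
    - {"linear": [-0.01, -0.7, 0], "roll": 0, "claw": 1}

```text
clock: 9.28
position: [0.4789, -0.1056, 0.0032]
tool_rot: [-0.001, 0.999, -0.048, -0.0]
force: [-0.2, 0.1, -0.3]
gripper_width: 0.0857
gripper_force: 0.0
```

>>> send_rows:
  targets:
    - {"linear": [0, -0.05, 0], "roll": 0, "claw": 1}
    - {"linear": [0, -0.12, 0], "roll": 0, "claw": 1}
    - {"linear": [0, -0.2, 0], "roll": 0, "claw": 1}
    - {"linear": [0, -0.28, 0], "roll": 0, "claw": 1}
    - {"linear": [0, -0.36, 0], "roll": 0, "claw": 1}
    - {"linear": [0, -0.44, 0], "roll": 0, "claw": 1}
    - {"linear": [0, -0.5, 0], "roll": 0, "claw": 1}
    - {"linear": [0, -0.55, 0], "roll": 0, "claw": 1}
    - {"linear": [0, -0.55, 0], "roll": 0, "claw": 1}

```text
clock: 10.4
position: [0.4842, -0.0507, 0.0032]
tool_rot: [-0.001, 0.999, -0.048, -0.0]
force: [0.3, -0.4, 0.4]
gripper_width: 0.0851
gripper_force: 0.0
```

```bash
python3 look.py l6
```

```text
10.4 tcp pre -76.1 -0.4 0.0032 F [ 0.3 -0.4  0.4]
scene 22 a [-16.5   1.7] b [-109.2    8.2] ((-9.454946517944336, -50.91228485107422), (5.548801422119141, 119.5482406616211), 8.161026000976562)
wrist 6163 a [nan nan] b [nan nan] ((17.908340454101562, -5.14361572265625), (82.92951202392578, 27.480289459228516), 26.695932388305664)
```

View pics/l6.png

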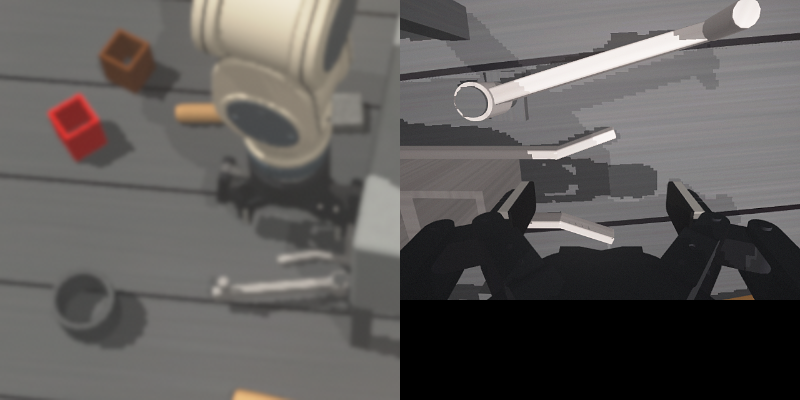

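Rear face is at about x −20, the row is between the rails and the hand is clear of the hood. The gate hinge and bar show at upper right of the wrist view. I'll back off and check the hand's profile at a 3/4 opening for the last 25 mm.

>>> send_rows:
  targets:
    - {"linear": [0, 0.1, 0], "roll": 0, "claw": 1}
    - {"linear": [0, 0.3, 0], "roll": 0, "claw": 0.75}
    - {"linear": [0, 0.4, -0.1], "roll": 0, "claw": 0.75}
    - {"linear": [0, 0.4, -0.1], "roll": 0, "claw": 0.75}
    - {"linear": [0, 0.4, -0.1], "roll": 0, "claw": 0.75}

```text
clock: 11.18
position: [0.4804, -0.0912, 0.0135]
tool_rot: [-0.0, 0.999, -0.048, 0.0]
force: [1.0, -0.9, 0.1]
gripper_width: 0.0642
gripper_force: 0.0
```

```bash
sed -i 's/pics\/w3.png/pics\/w7.png/; s/w3.npz/w7.npz/' prof2.py; cat >> prof2.py <<'E'
for k in("scene","top"):
    p,d=arm.snapshot(k); W=cloud(d,arm.camera_info(k)); r=W-t; a=r[...,:2]@e*1000; b=r[...,:2]@n*1000; l=[]
    for z0 in np.arange(.22,.32,.004):
        m=(np.abs(r[...,2]-z0)<.002)&(np.hypot(a,b)<80)
        if m.sum()>8: l.append(f"{z0*1000:.0f}:{np.percentile(a[m],99):.0f}/{np.percentile(b[m],1):.0f}")
    print(k,*l)
p,d=arm.snapshot("wrist"); W=cloud(d,arm.camera_info("wrist"));a=(W[...,:2]-o)@e*1000; b=(W[...,:2]-o)@n*1000
m=(np.abs(W[...,2]-.049)<.003)&(np.abs(b)<26)&(a>-40)&(p.astype(int).sum(2)>200); print('tube top: rear x',np.percentile(a[m],[.5,2,5]),'b',np.percentile(b[m],[1,99]),m.sum())
E
python3 prof2.py
```

```text
11.175 [ 0.4804 -0.0912  0.0135] 0.06423063395249025
wrist min rel z of dark fingers [0.0067 0.0088 0.0098 0.0106 0.0112 0.0121 0.0125 0.0131]
0:31/50 6:-32/32 9:-37/32 12:-38/39 15:-44/45 18:-45/45 21:-45/46 24:-45/46 27:-45/46 30:-45/45 33:-45/45 36:-45/46 39:-45/44 42:-38/39 45:-39/41 48:-50/51 51:-59/56 54:-62/62 57:-63/63 60:-63/63 63:-64/64 66:-64/65 69:-64/64 72:-64/65 75:-65/65 78:-65/65 81:-65/66 84:-66/66 87:-65/66 90:-62/63 93:-60/61 96:-57/58 99:-55/56 102:-21/21 105:-19/20
scene min rel z of dark fingers [0.005  0.0266 0.0538 0.0577 0.0608 0.0677 0.0815 0.1002]
15:-43/46 21:-44/46 24:-41/46 27:-44/45 33:-40/46 48:-47/49 51:-51/54 54:-54/46 57:-61/62 60:-60/64 63:-62/60 66:-63/62 69:-63/65 72:-60/65 75:-63/65 78:-65/65 81:-64/65 84:-66/67 87:-64/65 90:-63/67 93:-65/63 96:-59/67 99:-66/68 102:-62/68 105:-68/68 108:-67/69 111:-65/68 114:-64/65 132:-26/38
scene 220:38/-39 224:37/-39 228:36/-37 232:36/-37 236:35/-37 240:34/-38 248:39/-29 252:39/-42 256:39/-44 260:37/-47 264:17/-49 268:33/-50 272:43/-50 276:45/-51 280:36/-51 284:48/-51 288:51/-53 292:52/-52 296:51/-52 300:52/-52 304:51/-52 308:51/-52 312:51/-51 316:50/-52
top
tube top: rear x [-20.59837061 -20.29502215 -20.00330235] b [-19.51352825  20.75953313] 3256
```

>>> send_rows:
  targets:
    - {"linear": [0, 0, 0.07], "roll": 0, "claw": 0.6}
    - {"linear": [0, 0, 0.12], "roll": 0, "claw": 0.6}
    - {"linear": [0, -0.08, 0.145], "roll": 0, "claw": 0.6}
    - {"linear": [0, -0.18, 0.145], "roll": 0, "claw": 0.6}
    - {"linear": [0, -0.27, 0.145], "roll": 0, "claw": 0.6}
    - {"linear": [0, -0.34, 0.145], "roll": 0, "claw": 0.6}
    - {"linear": [0, -0.38, 0.145], "roll": 0, "claw": 0.6}
    - {"linear": [0, -0.41, 0.145], "roll": 0, "claw": 0.6}
    - {"linear": [0, -0.44, 0.145], "roll": 0, "claw": 0.6}
    - {"linear": [0, -0.47, 0.145], "roll": 0, "claw": 0.6}
    - {"linear": [0, -0.47, 0.145], "roll": 0, "claw": 0.6}

```text
clock: 12.8
position: [0.485, -0.0445, -0.0012]
tool_rot: [0.0, 0.999, -0.048, 0.0]
force: [-0.6, -3.4, 0.8]
gripper_width: 0.0511
gripper_force: 0.0
```

```bash
cat > tub.py <<'E'
from h import *
import sys
s=arm.sense(); t=np.array(s['position']); r=t[:2]-o; print(s['clock'],'tcp pre',(r@e*1000).round(1),(r@n*1000).round(1),t[2].round(4),'F',np.round(s['force'],1),'w',s['gripper_width'])
p,d=arm.snapshot("wrist"); W=cloud(d,arm.camera_info("wrist"));a=(W[...,:2]-o)@e*1000; b=(W[...,:2]-o)@n*1000;z=W[...,2]*1000
if len(sys.argv)>1: cv2.imwrite('pics/'+sys.argv[1]+'.png',p[:,:,::-1])
g=(np.ptp(p.astype(int),axis=2)<60)&(p.astype(int).sum(2)>200)&(a>-40)
m=g&(z>38)&(z<62)&(np.abs(b)<26)
print('tops z',np.percentile(z[m],[5,50,95]),'rear x',np.percentile(a[m],[.5,2,5]).round(1),'b',np.percentile(b[m],[1,99]).round(1))
A=np.c_[a[m],b[m],np.ones(m.sum())]; print('plane slope',np.linalg.lstsq(A,z[m],rcond=None)[0].round(3))
m=g&(z>14)&(z<44)&(b<-15)&(b>-27); print('side rear x',np.percentile(a[m],[.5,2]) if m.sum() else '',m.sum())
E
python3 tub.py w8
```

```text
12.8 tcp pre -69.9 -0.6 -0.0012 F [-0.6 -3.4  0.8] w 0.051126672627328874
tops z [39.14810684 48.72971193 52.00988349] rear x [-14.6 -13.3 -13. ] b [-19.8  18.6]
plane slope [2.0000e-02 1.9000e-02 4.7175e+01]
side rear x [-30.74645672 -13.6900365 ] 6392
```

View pics/w8.png

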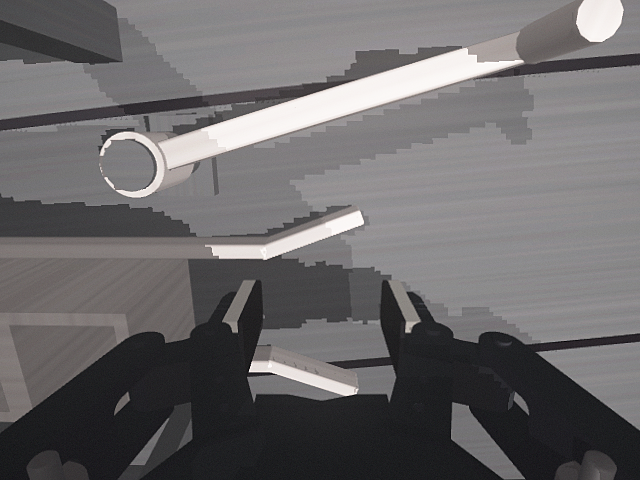

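Wrist view: tube4 stands upright, with its rear vertical edge near column 190, and has moved 7 mm without tilting. The gate hinge is at (130,163) and the pin at (600,18). Continuing gently.

>>> send_rows:
  targets:
    - {"linear": [0, -0.02, 0], "roll": 0, "claw": 0.6}
    - {"linear": [0, -0.04, 0], "roll": 0, "claw": 0.6}
    - {"linear": [0, -0.06, 0], "roll": 0, "claw": 0.6}
    - {"linear": [0, -0.08, 0], "roll": 0, "claw": 0.6}
    - {"linear": [0, -0.1, 0], "roll": 0, "claw": 0.6}
    - {"linear": [0, -0.12, 0], "roll": 0, "claw": 0.6}
    - {"linear": [0, -0.12, 0], "roll": 0, "claw": 0.6}

```text
clock: 13.72
position: [0.4861, -0.0323, -0.0012]
tool_rot: [-0.0, 0.999, -0.048, -0.0]
force: [-0.9, -4.0, 1.0]
gripper_width: 0.0516
gripper_force: 0.0
```

```bash
python3 tub.py
```

```text
13.725 tcp pre -57.6 -0.5 -0.0012 F [-0.9 -4.   1. ] w 0.05155051556576278
tops z [39.15185751 48.63150969 51.99165112] rear x [-29.4  -1.7  -1.1] b [-19.9  18.2]
plane slope [4.1000e-02 7.0000e-03 4.6275e+01]
side rear x [-33.60649102  -8.96311294] 6535
```

>>> send_rows:
  targets:
    - {"linear": [0, -0.015, 0], "roll": 0, "claw": 0.6}
    - {"linear": [0, -0.03, 0], "roll": 0, "claw": 0.6}
    - {"linear": [0, -0.045, 0], "roll": 0, "claw": 0.6}
    - {"linear": [0, -0.045, 0], "roll": 0, "claw": 0.6}

```text
clock: 14.28
position: [0.4865, -0.0281, -0.0012]
tool_rot: [-0.0, 0.999, -0.048, 0.0]
force: [-0.5, -4.0, 1.1]
gripper_width: 0.0512
gripper_force: 0.0
```

>>> send_rows:
  targets:
    - {"linear": [0, -0.01, 0], "roll": 0, "claw": 0.6}
    - {"linear": [0, -0.01, 0], "roll": 0, "claw": 0.6}

```text
clock: 14.52
position: [0.4866, -0.0271, -0.0012]
tool_rot: [0.0, 0.999, -0.048, -0.0]
force: [-0.6, -4.5, 0.6]
gripper_width: 0.051
gripper_force: 0.0
```

```bash
python3 tub.py w9
```

```text
14.525 tcp pre -52.4 -0.6 -0.0012 F [-0.6 -4.5  0.6] w 0.05102361605220115
tops z [39.15879145 48.68666122 52.0167716 ] rear x [-24.2   3.5   4. ] b [-20.1  18.3]
plane slope [3.9000e-02 9.0000e-03 4.6145e+01]
side rear x [-29.17082556  -1.97661831] 6532
```

>>> send_rows:
  targets:
    - {"linear": [0, -0.01, 0], "roll": 0, "claw": 0.6}
    - {"linear": [0, -0.01, 0], "roll": 0, "claw": 0.6}

```text
clock: 14.82
position: [0.4867, -0.0262, -0.0012]
tool_rot: [0.0, 0.999, -0.048, 0.0]
force: [-1.3, -5.2, 2.3]
gripper_width: 0.0516
gripper_force: 0.0
```

>>> send_rows:
  targets:
    - {"linear": [0, -0.01, 0], "roll": 0, "claw": 0.6}
    - {"linear": [0, -0.01, 0], "roll": 0, "claw": 0.6}

```text
clock: 15.08
position: [0.4868, -0.026, -0.0011]
tool_rot: [0.001, 0.999, -0.049, 0.0]
force: [-1.9, -10.2, 2.1]
gripper_width: 0.0514
gripper_force: 0.3
```

Row is against the stop: the force rose to 10 N and the hand stalled. Now I'll back straight out, rise and check.

>>> send_rows:
  targets:
    - {"linear": [0, 0.03, 0], "roll": 0, "claw": 0.6}
    - {"linear": [0, 0.15, 0], "roll": 0, "claw": 0.6}
    - {"linear": [0, 0.4, 0], "roll": 0, "claw": 0.6}
    - {"linear": [0, 0.7, -0.1], "roll": 0, "claw": 0}
    - {"linear": [0, 1, -0.4], "roll": 0, "claw": 0}
    - {"linear": [0, 1, -0.7], "roll": 0, "claw": 0}
    - {"linear": [0, 1, -1], "roll": 0, "claw": 0}
    - {"linear": [0, 1, -1], "roll": 0, "claw": 0}

```text
clock: 16.08
position: [0.4781, -0.1255, 0.1007]
tool_rot: [0.0, 0.999, -0.048, 0.002]
force: [0.4, -0.2, -0.8]
gripper_width: -0.0002
gripper_force: 0.0
```

```bash
python3 tub.py; python3 - <<'E'
from h import *
# row under hood as seen from wrist; gate pin from wrist
p,d=arm.snapshot("wrist"); W=cloud(d,arm.camera_info("wrist"));a=(W[...,:2]-o)@e*1000; b=(W[...,:2]-o)@n*1000;z=W[...,2]*1000
m=(z>57)&(z<68)&(b<-50)&(b>-130)&(a>-160)&(a<-60); print('pin',np.median(a[m]),np.median(b[m]),m.sum())
m=(z>20)&(z<46)&(np.abs(b)<17)&(a>-15)&(a<30); print('rear face x',np.percentile(a[m],[5,50,95]).round(1) if m.sum() else None,m.sum())
cv2.imwrite('pics/w10.png',p[:,:,::-1])
hx,hy=14,12
for th in [1.86,1.7,1.5,1.3,1.1,.9,.7,.5]:
    off=4+hx*abs(np.cos(th))+hy*np.sin(th)
    c=np.array([-18,-62])+85*np.array([-np.sin(th),np.cos(th)])-off*np.array([np.cos(th),np.sin(th)]); print(th,c.round(0))
E
```

```text
16.075 tcp pre -151.2 -1.7 0.1007 F [ 0.4 -0.2 -0.8] w -0.0001659558460452809
tops z [38.89760494 46.80339334 50.88746709] rear x [4.4 4.7 5. ] b [-18.8  21.5]
plane slope [-5.100e-02  2.100e-02  4.705e+01]
side rear x [4.39843138 4.64308997] 1010
pin -125.22382951332705 -91.26141313136887 384
rear face x [4.6 5.5 6.4] 1545
1.86 [ -94. -105.]
1.7 [-100.  -91.]
1.5 [-104.  -73.]
1.3 [-105.  -58.]
1.1 [-103.  -42.]
0.9 [-98. -26.]
0.7 [-90. -11.]
0.5 [-78.   2.]
```

View pics/w10.png

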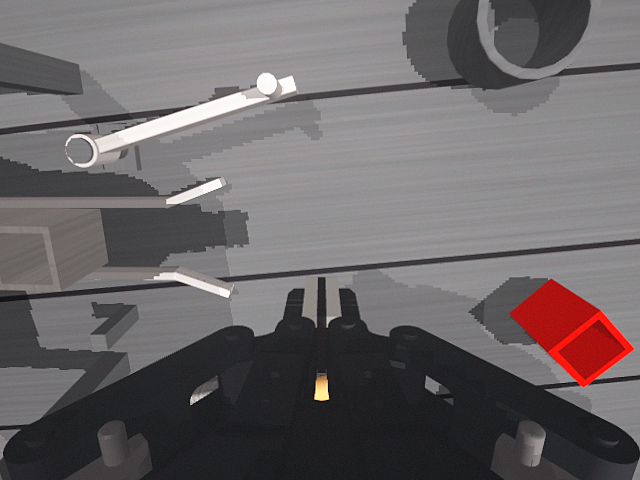

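The rear face is at x 5 and the tubes are upright. The gate pin is at pixel (267,84), measured at (−125, −91). Next is the gate: closed fingers on its outer side.

>>> send_rows:
  targets:
    - {"linear": [0.4, -0.1, 0], "roll": 0, "claw": 0}
    - {"linear": [0.8, -0.3, 0], "roll": 0, "claw": 0}
    - {"linear": [1, -0.5, 0], "roll": 0, "claw": 0}
    - {"linear": [1, -0.56, 0], "roll": 0, "claw": 0}

```text
clock: 16.68
position: [0.5824, -0.0775, 0.0969]
tool_rot: [-0.0, 0.999, -0.047, -0.001]
force: [-0.3, 0.3, -0.2]
gripper_width: 0.0002
gripper_force: 0.0
```

>>> send_rows:
  targets:
    - {"linear": [0.22, 0, 0], "roll": 0, "claw": 0}
    - {"linear": [0.23, 0, 0.3], "roll": 0, "claw": 0}
    - {"linear": [0.23, 0, 0.6], "roll": 0, "claw": 0}
    - {"linear": [0.23, 0, 0.72], "roll": 0, "claw": 0}
    - {"linear": [0.23, 0, 0.72], "roll": 0, "claw": 0}

```text
clock: 17.3
position: [0.6041, -0.0808, 0.0261]
tool_rot: [-0.0, 0.999, -0.048, -0.001]
force: [0.7, -0.2, 0.6]
gripper_width: 0.0
gripper_force: 0.0
```

```bash
python3 - <<'E'
from h import *
s=arm.sense(); r=np.array(s['position'])[:2]-o; print(s['clock'],(r@e*1000).round(1),(r@n*1000).round(1),s['position'][2],np.round(s['force'],1))
E
```

```text
17.3 -94.5 -122.7 0.026100514741088272 [ 0.7 -0.2  0.6]
```

>>> send_rows:
  targets:
    - {"linear": [-0.09, 0, 0], "roll": 0, "claw": 0}
    - {"linear": [-0.18, 0, 0], "roll": 0, "claw": 0}
    - {"linear": [-0.25, 0.03, 0], "roll": 0, "claw": 0}
    - {"linear": [-0.32, 0.055, 0], "roll": 0, "claw": 0}
    - {"linear": [-0.41, 0.08, 0], "roll": 0, "claw": 0}
    - {"linear": [-0.5, 0.095, 0], "roll": 0, "claw": 0}
    - {"linear": [-0.58, 0.1, 0], "roll": 0, "claw": 0}
    - {"linear": [-0.65, 0.105, 0], "roll": 0, "claw": 0}
    - {"linear": [-0.73, 0.1, 0], "roll": 0, "claw": 0}
    - {"linear": [-0.81, 0.085, 0], "roll": 0, "claw": 0}
    - {"linear": [-0.88, 0.07, 0], "roll": 0, "claw": 0}
    - {"linear": [-0.93, 0.05, 0], "roll": 0, "claw": 0}
    - {"linear": [-0.93, 0.05, 0], "roll": 0, "claw": 0}

```text
clock: 18.92
position: [0.5115, -0.0766, 0.0268]
tool_rot: [-0.0, 0.999, -0.048, -0.0]
force: [0.4, 0.6, -0.0]
gripper_width: 0.0002
gripper_force: 0.0
```

>>> send_rows:
  targets:
    - {"linear": [-0.04, -0.02, 0], "roll": 0, "claw": 0}
    - {"linear": [-0.12, -0.06, 0], "roll": 0, "claw": 0}
    - {"linear": [-0.19, -0.1, 0], "roll": 0, "claw": 0}
    - {"linear": [-0.26, -0.16, 0], "roll": 0, "claw": 0}
    - {"linear": [-0.32, -0.22, 0], "roll": 0, "claw": 0}
    - {"linear": [-0.32, -0.22, 0], "roll": 0, "claw": 0}

```text
clock: 19.68
position: [0.4816, -0.0512, 0.0268]
tool_rot: [-0.0, 0.999, -0.048, -0.0]
force: [0.3, -0.5, -0.2]
gripper_width: -0.0002
gripper_force: 0.0
```

```bash
cat > gate.py <<'E'
from h import *
s=arm.sense(); r=np.array(s['position'])[:2]-o; print(s['clock'],(r@e*1000).round(1),(r@n*1000).round(1),s['position'][2],np.round(s['force'],1))
p,d=arm.snapshot("wrist"); W=cloud(d,arm.camera_info("wrist"));a=(W[...,:2]-o)@e*1000; b=(W[...,:2]-o)@n*1000;z=W[...,2]*1000
m=(z>36)&(z<43)&(b>-50)&(b<65)&(a>-130)&(a<-8)&(p.astype(int).sum(2)>300)
if m.sum()>50:
    f=cv2.fitLine(np.c_[a[m],b[m]].astype(np.float32),cv2.DIST_HUBER,0,.01,.01).ravel(); print(m.sum(),'theta',np.arctan(-f[0]/f[1]),'pt',f[2:], 'b',b[m].min(),b[m].max())
E
python3 gate.py
```

```text
19.675 -76.8 2.0 0.026846452743756334 [ 0.3 -0.5 -0.2]
4008 theta 0.5489654 pt [-43.44647  -19.979555] b -49.923675224097146 45.86754185200785
```

>>> send_rows:
  targets:
    - {"linear": [0, 0.2, 0], "roll": 0, "claw": 0}
    - {"linear": [-0.09, 0.5, 0], "roll": 0, "claw": 0}
    - {"linear": [-0.18, 0.8, 0], "roll": 0, "claw": 0}
    - {"linear": [-0.18, 0.8, 0], "roll": 0, "claw": 1}
    - {"linear": [-0.18, 0.8, 0.06], "roll": 0, "claw": 1}
    - {"linear": [-0.18, 0.8, 0.12], "roll": 0, "claw": 1}
    - {"linear": [-0.18, 0.8, 0.12], "roll": 0, "claw": 1}
    - {"linear": [-0.18, 0.8, 0.12], "roll": 0, "claw": 1}

```text
clock: 20.72
position: [0.4567, -0.1293, 0.0147]
tool_rot: [-0.0, 0.999, -0.048, -0.0]
force: [0.4, -0.1, -0.3]
gripper_width: 0.0857
gripper_force: 0.0
```

>>> send_rows:
  targets:
    - {"linear": [0, -0.1, 0], "roll": 0, "claw": 1}
    - {"linear": [0, -0.2, 0], "roll": 0, "claw": 1}
    - {"linear": [0, -0.29, 0], "roll": 0, "claw": 1}
    - {"linear": [0, -0.38, 0], "roll": 0, "claw": 1}
    - {"linear": [0, -0.46, 0], "roll": 0, "claw": 1}
    - {"linear": [0, -0.54, 0], "roll": 0, "claw": 1}
    - {"linear": [0, -0.61, 0], "roll": 0, "claw": 1}
    - {"linear": [0, -0.67, 0], "roll": 0, "claw": 1}
    - {"linear": [0, -0.71, 0], "roll": 0, "claw": 1}
    - {"linear": [0, -0.74, 0], "roll": 0, "claw": 1}
    - {"linear": [0, -0.74, 0], "roll": 0, "claw": 1}

```text
clock: 22.1
position: [0.4638, -0.0559, 0.0148]
tool_rot: [-0.0, 0.999, -0.048, 0.0]
force: [0.3, -0.3, -0.4]
gripper_width: 0.0854
gripper_force: 0.0
```

```bash
python3 gate.py
```

```text
22.1 -83.2 19.3 0.014789200294779929 [ 0.3 -0.3 -0.4]
4848 theta 0.035006244 pt [-21.520653 -20.492962] b -49.850990713501055 21.666305193179696
```

>>> send_rows:
  targets:
    - {"linear": [0, -0.02, 0], "roll": 0, "claw": 1}
    - {"linear": [0, -0.04, 0], "roll": 0, "claw": 1}
    - {"linear": [0, -0.04, 0], "roll": 0, "claw": 1}

```text
clock: 22.52
position: [0.4641, -0.0519, 0.0148]
tool_rot: [-0.0, 0.999, -0.048, 0.0]
force: [0.1, 0.1, -0.9]
gripper_width: 0.0856
gripper_force: 0.0
```

>>> send_rows:
  targets:
    - {"linear": [0, -0.015, 0], "roll": 0, "claw": 1}
    - {"linear": [0, -0.015, 0], "roll": 0, "claw": 1}

```text
clock: 22.78
position: [0.4642, -0.0505, 0.0148]
tool_rot: [0.0, 0.999, -0.048, -0.0]
force: [-0.9, 0.3, 0.0]
gripper_width: 0.085
gripper_force: 0.3
```

>>> send_rows:
  targets:
    - {"linear": [0, -0.015, 0], "roll": 0, "claw": 1}
    - {"linear": [0, -0.015, 0], "roll": 0, "claw": 1}

```text
clock: 23.02
position: [0.4643, -0.0503, 0.0149]
tool_rot: [0.001, 0.999, -0.049, -0.0]
force: [-2.0, -8.4, 0.5]
gripper_width: 0.0852
gripper_force: 4.4
```

```bash
python3 gate.py
```

```text
23.025 -77.6 19.4 0.014899462432811164 [-2.  -8.4  0.5]
4752 theta -0.023408847 pt [-19.044254 -20.71939 ] b -49.77686898550587 20.943385487014456
```

The gate is shut: the bar is stalled against the catch with 8 N of force. I'll back off, rise and check everything.

>>> send_rows:
  targets:
    - {"linear": [0, 0.05, 0], "roll": 0, "claw": 1}
    - {"linear": [0, 0.3, 0], "roll": 0, "claw": 1}
    - {"linear": [0, 0.7, -0.2], "roll": 0, "claw": 1}
    - {"linear": [0, 1, -0.6], "roll": 0, "claw": 1}
    - {"linear": [0, 1, -1], "roll": 0, "claw": 1}
    - {"linear": [0, 1, -1], "roll": 0, "claw": 1}
    - {"linear": [0, 1, -1], "roll": 0, "claw": 1}

```text
clock: 23.95
position: [0.4545, -0.1484, 0.1144]
tool_rot: [-0.0, 0.999, -0.048, -0.0]
force: [-0.2, 0.7, -0.1]
gripper_width: 0.0852
gripper_force: 0.0
```

```bash
python3 gate.py; python3 - <<'E'
from h import *
p,d=arm.snapshot("wrist"); W=cloud(d,arm.camera_info("wrist"));a=(W[...,:2]-o)@e*1000; b=(W[...,:2]-o)@n*1000;z=W[...,2]*1000
m=(z>57)&(z<68)&(a<0)&(a>-60)&(np.abs(b-50)<30); print('pin',np.median(a[m]),np.median(b[m]),m.sum())
m=(z>45)&(z<49)&(np.abs(b)<22)&(a>-12)&(a<30); print('tube rear x',np.percentile(a[m],[1,5]).round(1) if m.sum() else None,'b',np.percentile(b[m],[1,99]) if m.sum() else None,m.sum())
E
```

```text
23.95 -176.2 19.6 0.11435273429638218 [-0.2  0.7 -0.1]
2172 theta -0.005433277 pt [-18.567745   -2.6445632] b -49.75372634330916 64.43497093512516
pin -19.988532638288333 50.09793562599249 327
tube rear x [4.3 4.5] b [-19.10349613  20.35773151] 380
```

The gate angle measures about 0, the pin sits at its shut position, and the row is still home.

```bash
python3 -c "
from rig import arm
print(arm.hand_in())"
```

```text
the job is handed in; nothing more can be done
None
```

The row of four is home against the end stop (tube4's rear face at about x 5 mm), the gate is shut (about 0 rad) and the job is handed in at about 24 s; no verdict came back.

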